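# Overhang the fixture plate to its line and hold it down

## Robot

A 6-joint arm with a two-finger parallel gripper is mounted at the origin on the work surface. World frame = base frame: x ahead of the robot, y to its left, z up, the work surface at z = 0. Lengths are in m, angles in rad, forces in N, time in s.
With the tool pointing down it reaches from about 0.35 to 0.775 m from the base axis. Payload 5.5 kg.
Tool frame: the origin (TCP) lies between the finger pads; the fingertips stand 11 mm ahead of it and the grasp point (between the pads) lies 8 mm behind it (tips_ahead is the distance from the TCP to the fingertips, in m); z points along the fingers, y is the line along which they close (so a half turn about z gives the same grasp; the last joint's range is limited). The gripper opens to 85 mm and grips with 20 to 120 N. Pads are 22 mm wide; open, the fingers measure 114 mm over their backs; the gripper's body (76 mm by 85 mm) begins 54 mm behind the grasp point. The pads swing forward as they close: fully open they stand 13 mm farther back than shut.
Start: joints at [-1.445, 0.313, 0.046, 1.304, 0, 1.431], TCP at [0.151, -0.555, 0.242] pointing down, gripper open.
Joint ranges: [-2.76, 2.76], [-0.86, 1.69], [-1.03, 1.26], [-2.2, 2.34], [-1.47, 1.5], [-3.14, 3.14]. Speed limits (rad/s): [2.57, 2.57, 3.14, 3.14, 3.14, 3.14].

## Interface

Orientations are given as a unit quaternion [w, x, y, z].
In Python, from workcell import * gives the robot as it stands. The module is installed in compiled form; this text tells all that it offers.
- The arm moves only by the tool jog_arm, never from a script. Its argument "moves" is a list of rows, each an object with "fingers": the closure, from 0 (fully open) to 1 (shut); "slide": the shift along the tool's x, y, z in mm, a list of three; "angular": the turn, a rotation vector about the tool's x, y, z in degrees, a list of three. A call has 1 to 10 rows; each row is the pose to reach, as a shift and turn from the pose commanded when the call began, along the tool's axes at that moment; what a row does not reach only later rows make up. A row lasts 1/12 s, in which the tool goes at most 41.7 mm and 7.16 degrees, less where a joint would pass 70% of its speed; a pose out of reach is approached as far as the arm can. A call with a gripper value outside its range is refused whole. The fingers move at their own pace and stop on an object; "squeeze" is the grip in N (left out, the last holds). Time passes only in rows, so rows that repeat a pose let the fingers close. It gives the time, the measured TCP pose, the force, the opening and the grip force at its end, in the units of the state.
- get_state(): the state, without advancing time (a new reading comes with each control period).
- read_camera(name): name is "scene" or "top"; returns a dict with "color" (384x512x3 uint8, red, green, blue), "fovy" (degrees; the focal length in pixels is half the picture's height over the tangent of half this angle, whatever the lens; pixels are square), "cx", "cy" (the principal point, pixels), "D" ([k1, k2, p1, p2, k3] as OpenCV has them; the pictures are not rectified), "world_from_camera" (4x4, takes a point from camera to world coordinates). Camera axes: x right, y down, z forward; pixel columns grow to the right and rows downward; lengths in m; the calibration is good to about 2 mm. A picture is of the moment at which its call begins. There is no depth.
- hand_in(): hands the job in; it is judged then, once.
Trained networks look in a picture, given as the dict that the camera call returned (one of the last four; its "shot" number tells which), for a name from the list of things; names that differ only in an ending like _2 or _b are one class to them, and where a whole thing is asked for, a point or a joint stands for the part that bears it (a point fixed in the world has none). Each returns a list of dicts, best first, with "p" (0 to 1); they miss things now and then, are a little off and sometimes report something else, mostly with a low value. They report only what shows in the picture. A call takes as long as a camera call.
- look_for(target, picture): "point" ([column, row] in pixels, amid what is visible of it).
- tip_of(target, picture): "point" ([column, row] in pixels: a listed point, or the origin of a listed thing).
The state is a dict: "clock": time; "joint_pos": joint angles; "qvel": joint speeds; "tau": joint torques, N m; "tcp_pos": TCP position; "orientation": TCP orientation; "wrist_force": force on the tool from outside, world axes, zero at the start; "ft_torque": the same for the moment, N m; "finger_gap": finger opening in m; "grip_force": force on a finger pad.
Only numpy, scipy, OpenCV 4.12 (cv2) and the standard library are available. Lean on these libraries where they do the work, as an engineer would, in place of code of your own. Each camera call takes 0.05 s, during which the arm holds its last target. There are 200 camera calls.

## Task

The aluminium fixture plate lies on the iron raising block with its bracket end outward. Slide it further out, keeping it flat on the block all the way, until the black line across it lies along the block's outer edge, so that the screws under the bracket can be got at from below. It would tip before it gets there, so keep hold of its back end, finish while still holding it flat on the block, and leave the other things on the bench alone.

Things in the scene. Friction and masses are not known exactly. Their poses are not given: they have to be found in the camera images.
- block: Dark cast-iron raising block bolted to the bench (cannot move): 220 mm long (its x), 160 mm wide (its y), 90 mm high, flat smooth top; origin at the centre of its underside, z up. Its outer end is the +x end, the end above which the plate's bracket end sticks out. Two low lugs stand out 25 mm from the middle of its sides, at bench height.
- block_edge (a point): Middle of the block's outer top edge: 110 mm from the block's centre along its x, 90 mm above the bench. Its x axis points outward, square to the edge; y runs along the edge; z up.
- plate: Loose plate of bare aluminium, 0.65 to 1 kg with its bracket, 300 mm long (its x; +x is the outer end), 46 mm wide (y), 14 mm thick, lying flat on the block; origin at the centre of its underside, z up. A grey angle bracket 50 mm high is screwed on the last 66 mm of its outer end; two 8 mm dowels 20 mm high stand 45 mm outward of its centre. The back half is bare.
- plate_tail (a point): Where to hold the plate: mid-width and mid-thickness (7 mm above its underside), 30 mm in from its back end, 120 mm behind its centre. Axes as the plate's: x outward along it, y across it, z up. The plate is gripped here across its 46 mm width from above, or pressed down.
- plate_line (a point): Middle of the 4 mm black line straight across the plate's top and sides: 160 mm from its outer end, 10 mm behind its centre, 110 mm outward of plate_tail, 7 mm above the underside. Axes as the plate's. The balance point lies about 47 mm outward of the plate's centre: the plate tips once this line is nearer than about 57 mm to the edge unless its back end is held.
- spanner: Steel spanner, 170 mm long, lying on the bench beside the block; leave it alone.
- oil_mid (a point): Centre of a green oil can, 56 mm across, 120 mm high, standing on the bench; leave it alone.
- dish_mid (a point): Centre of a steel parts dish, 90 mm across, 30 mm high, standing on the bench; leave it alone.

How it is judged:
At the end, for the whole second after the job is handed in: The middle of the black line is within 5 mm of the block's outer edge and the plate within 4 degrees of square to it, with its whole width on the block; the plate lies flat (tilt under 2 degrees), rests on the block, is still, and the fingers are holding it (over 1.5 N) (x of plate_line in the frame of block_edge between -0.005 and 0.005 m and y of plate_line in the frame of block_edge between -0.057 and 0.057 m and angle between the x axis of plate and the x axis of block, either way round below 0.07 rad and angle between plate's own z axis and vertical below 0.035 rad and z of plate_line in the frame of block_edge below 0.011 m and contact force between plate and block above 1 N and contact force between the fingers and plate above 1.5 N and linear speed of plate below 0.01 m/s); the arm keeps its last pose, push and grip.
It fails at once if the plate tips or is tilted by more than 6 degrees (angle between plate's own z axis and vertical above 0.105 rad).
It fails at once if the plate is lifted off the block by more than 10 mm instead of slid (z of plate_line in the frame of block_edge above 0.017 m).
It fails at once if the spanner, the oil can or the dish is moved by more than 15 mm (distance of any of spanner, oil_mid, dish_mid from where it was at the start of the episode above 0.015 m).
It also fails if it takes over 32 s, if anything falls off the work surface, if the arm or the gripper's body presses on something with over 40 N, if the wrist force passes 120 N, or if a joint passes its speed limit or range.

## Working session

There is one attempt and no reset: what is moved stays moved. The work goes in short steps, Python scripts to look and compute and a tool call to move; the robot and the scene stay as the last step left them, time stands still between calls to the robot, and variables do not carry over. Pictures are saved under pics/ and viewed, at most 10 in all, crops included, and the job is handed in when it is done.

Besides the shell and the picture viewer there is one more tool, called after "Call:" as name(argument=value, ...), one argument or row to a line, values as JSON. jog_arm: Moves the arm, as the interface text tells. Its arguments: {"type":"object","properties":{"moves":{"type":"array","items":{"type":"object","properties":{"fingers":{"type":"number"},"slide":{"type":"array","items":{"type":"number"}},"angular":{"type":"array","items":{"type":"number"}}}}},"squeeze":{"type":"number"}},"required":["moves"]}

```bash
mkdir -p pics
cat > h.py <<'E'
from workcell import *
import numpy as np, cv2
def ray(pic,pt):
    f=pic["color"].shape[0]/2/np.tan(np.radians(pic["fovy"])/2)
    K=np.array([[f,0,pic["cx"]],[0,f,pic["cy"]],[0,0,1]])
    u=cv2.undistortPoints(np.array([[pt]],float),K,np.array(pic["D"],float))[0,0]
    T=np.array(pic["world_from_camera"]); return T[:3,3],T[:3,:3]@np.array([u[0],u[1],1])
def at_z(pic,pt,z):
    o,d=ray(pic,pt); return o+d*(z-o[2])/d[2]
def save(pic,name,crop=None,s=1):
    im=pic["color"][:,:,::-1]
    if crop: a,b,c,d=crop; im=im[b:d,a:c]
    cv2.imwrite("pics/"+name,cv2.resize(im,None,fx=s,fy=s,interpolation=cv2.INTER_CUBIC))
E
cat > a.py <<'E'
from h import *
Z=dict(block_edge=.09,plate_tail=.097,plate_line=.097,plate=.09,block=0,oil_mid=.06,dish_mid=.015,spanner=.005)
for c in ("scene","top"):
    p=read_camera(c); save(p,c+"1.png",s=1.5)
    for n,z in Z.items():
        for r in tip_of(n,p)[:1]: print(c,n,np.round(r["point"],1),round(r["p"],2),np.round(at_z(p,r["point"],z),4))
s=get_state();print(s)
E
python3 a.py
```

```text
scene block_edge [221.7 285.1] 0.91 [ 0.7229 -0.0812  0.09  ]
scene plate_tail [199.5 202.7] 0.77 [ 0.518  -0.0743  0.097 ]
scene plate_line [209.4 243.3] 0.68 [ 0.627  -0.0803  0.097 ]
scene plate [210.7 251.4] 0.79 [ 0.6422 -0.0819  0.09  ]
scene block [214.5 264.4] 0.88 [ 0.62  -0.073  0.   ]
scene oil_mid [111.8 211.7] 0.62 [ 0.4548 -0.2643  0.06  ]
scene dish_mid [116.  280.7] 0.68 [ 0.6058 -0.2846  0.015 ]
scene spanner [292.6 246.4] 0.6 [0.6303 0.1073 0.005 ]
top block_edge [299.  107.9] 0.81 [ 0.7207 -0.0876  0.09  ]
top plate_tail [297.5 205.4] 0.92 [ 0.5225 -0.0809  0.097 ]
top plate_line [299.1 150.2] 0.92 [ 0.6304 -0.0852  0.097 ]
top plate [294.5 144.7] 0.62 [ 0.6434 -0.0775  0.09  ]
top block [285.6 168.4] 0.75 [ 0.6167 -0.0719  0.    ]
top oil_mid [384.3 244.2] 0.78 [ 0.4518 -0.263   0.06  ]
top dish_mid [382.6 170.4] 0.64 [ 0.6142 -0.2849  0.015 ]
top spanner [197.8 163.9] 0.63 [0.6212 0.118  0.005 ]
{'clock': 0.9, 'joint_pos': array([-1.44457219e+00,  3.13126223e-01,  4.60983867e-02,  1.30361179e+00,
       -2.81112101e-05,  1.43121119e+00]), 'qvel': array([ 0.00051104,  0.00124693,  0.00071466, -0.0004656 , -0.00297577,
       -0.00025968]), 'tau': array([ 3.88673461e-04, -4.80449581e+01,  2.98812532e+01,  9.84291705e-05,
       -9.91052752e-05, -5.50803179e-06]), 'tcp_pos': array([ 0.15104198, -0.55484073,  0.24236453]), 'orientation': array([ 7.82544697e-05,  9.91181169e-01,  1.32513714e-01, -1.45787055e-05]), 'wrist_force': array([0.35343439, 0.77581428, 0.64057912]), 'ft_torque': array([ 0.03074173, -0.06110589,  0.03413592]), 'grip_force': 0.0, 'finger_gap': 0.08572093321804405}
```

View pics/scene1.png

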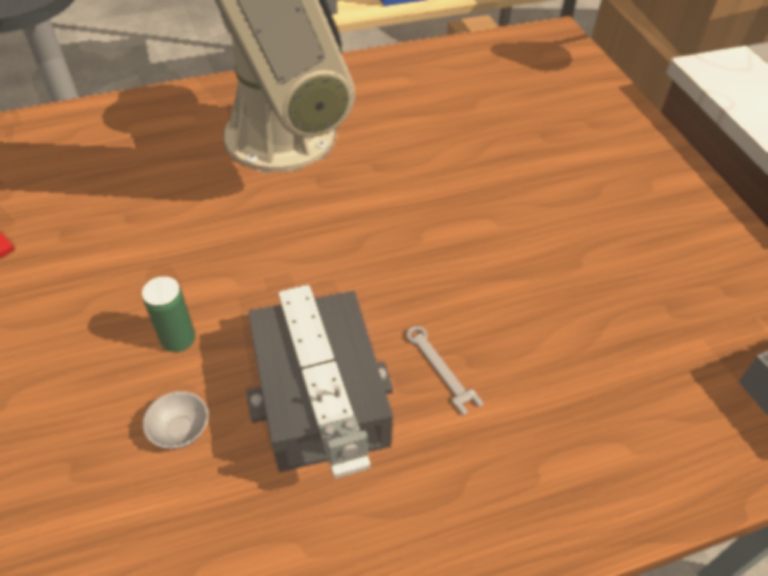

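View pics/top1.png

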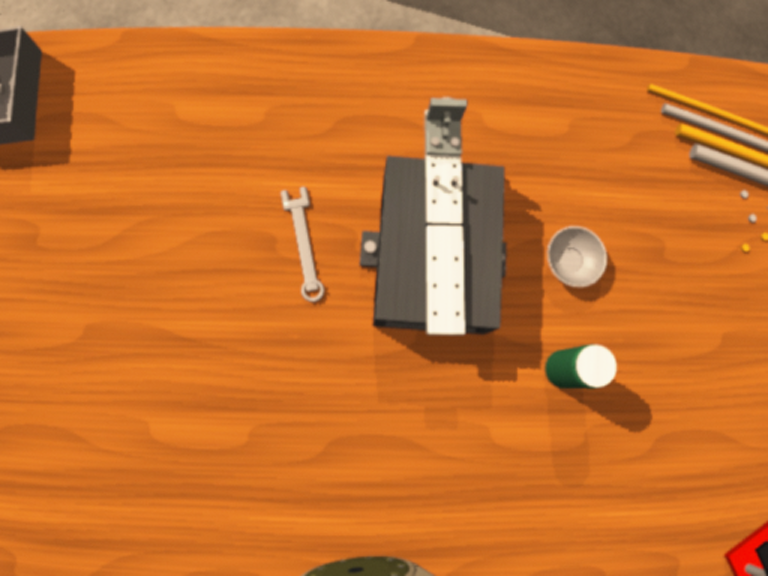

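The pictures agree with the networks. In the top view at 1.5x, the block's top corners are about (388,157), (503,167), (499,328) and (376,321). The plate's black line runs (426,224)-(463,226), and its tail is at about (446,332). Next I'll work out the yaws.

```bash
cat > b.py <<'E'
from h import *
p=read_camera("top"); save(p,"topcrop.png",(235,55,355,235),3.3)
q=lambda x,y,z: at_z(p,(x/1.5,y/1.5),z)
for n,x,y,z in [("oL",388,157,.09),("oR",503,167,.09),("iR",499,328,.09),("iL",376,321,.09),("lineL",426,224,.104),("lineR",463,226,.104),("tailL",427,332,.104),("tailR",465,332,.104)]: print(n,np.round(q(x,y,z),4))
E
python3 b.py
```

```text
oL [ 0.7247 -0.0064  0.09  ]
oR [ 0.7164 -0.1619  0.09  ]
iR [ 0.499  -0.1499  0.09  ]
iL [0.5057 0.0069 0.09  ]
lineL [ 0.6292 -0.0548  0.104 ]
lineR [ 0.628  -0.1026  0.104 ]
tailL [ 0.4914 -0.0556  0.104 ]
tailR [ 0.492 -0.103  0.104]
```

View pics/topcrop.png

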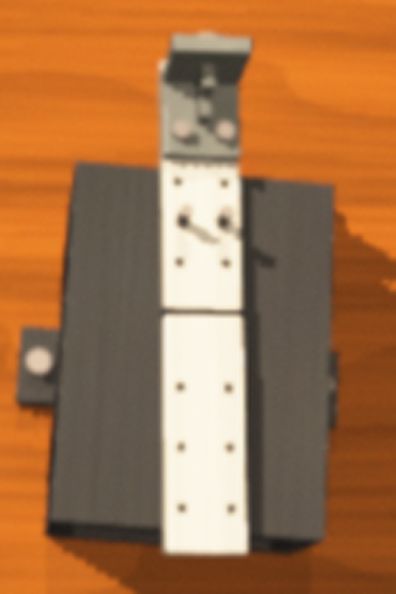

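The plate's yaw is about 0° and the block's about -3.2°. The line is about 92 mm short of the edge. The tail is at about (0.519, -0.079). I'll approach with the half-turn grasp, which keeps joint 6 mid-range.

Call:
jog_arm(
  moves=[
    {"slide": [480,-363,0],"angular": [0,0,-70],"fingers": 0},
    {"slide": [480,-363,0],"angular": [0,0,-70],"fingers": 0},
    {"slide": [480,-363,0],"angular": [0,0,-70],"fingers": 0},
    {"slide": [480,-363,0],"angular": [0,0,-70],"fingers": 0},
    {"slide": [480,-363,0],"angular": [0,0,-70],"fingers": 0},
    {"slide": [480,-363,0],"angular": [0,0,-70],"fingers": 0},
    {"slide": [480,-363,0],"angular": [0,0,-70],"fingers": 0},
    {"slide": [480,-363,0],"angular": [0,0,-70],"fingers": 0},
    {"slide": [480,-363,0],"angular": [0,0,-70],"fingers": 0},
    {"slide": [480,-363,0],"angular": [0,0,-70],"fingers": 0},
  ],
  squeeze=50,
)

```text
clock: 1.78
tcp_pos: [0.4066, -0.2233, 0.2427]
orientation: [0.001, 0.734, 0.679, 0.0]
wrist_force: [0.9, -1.7, -0.1]
finger_gap: 0.0854
grip_force: 0.0
```

```bash
cat > go.py <<'E'
import sys
from h import *
from scipy.spatial.transform import Rotation as R
s=get_state(); x,y,z,yaw=map(float,sys.argv[1:5])
q=s["orientation"]; r=R.from_quat([q[1],q[2],q[3],q[0]])
cur=np.degrees(np.arctan2(*r.as_matrix()[[1,0],0]))
goal=R.from_euler("z",yaw,degrees=True)*R.from_euler("x",180,degrees=True)
print("tcp",np.round(s["tcp_pos"],4),"yaw",cur.round(2),"t",s["clock"],"gap",s["finger_gap"],"grip",s["grip_force"],"F",np.round(s["wrist_force"],1),"q",np.round(s["joint_pos"],2))
print("slide",np.round(1000*r.inv().apply(np.array([x,y,z])-s["tcp_pos"]),1),"ang",np.round((r.inv()*goal).as_rotvec(degrees=True),2))
E
python3 go.py .519 -.079 .16 179.7
```

```text
tcp [ 0.4066 -0.2233  0.2427] yaw 85.56 t 1.7833 gap 0.08539861938484129 grip 0.0 F [ 0.9 -1.7 -0.1] q [-0.68  0.1  -0.22  1.25 -0.    0.97]
slide [152.6 100.9  82.6] ang [ 0.000e+00  7.000e-02 -9.414e+01]
```

Call:
jog_arm(
  moves=[
    {"slide": [153,101,40],"angular": [0,0,-70],"fingers": 0},
    {"slide": [153,101,40],"angular": [0,0,-70],"fingers": 0},
    {"slide": [153,101,40],"angular": [0,0,-70],"fingers": 0},
    {"slide": [153,101,40],"angular": [0,0,-70],"fingers": 0},
    {"slide": [153,101,40],"angular": [0,0,-70],"fingers": 0},
    {"slide": [153,101,40],"angular": [0,0,-70],"fingers": 0},
    {"slide": [153,101,40],"angular": [0,0,-70],"fingers": 0},
    {"slide": [153,101,40],"angular": [0,0,-70],"fingers": 0},
    {"slide": [153,101,40],"angular": [0,0,-70],"fingers": 0},
    {"slide": [153,101,40],"angular": [0,0,-70],"fingers": 0},
  ],
)

```text
clock: 2.62
tcp_pos: [0.5191, -0.0807, 0.2023]
orientation: [-0.0, 0.211, 0.977, -0.0]
wrist_force: [0.4, -0.2, -0.1]
finger_gap: 0.0853
grip_force: 0.0
```

```bash
python3 go.py .519 -.079 .14 179.7
```

```text
tcp [ 0.5191 -0.0807  0.2023] yaw 155.6 t 2.6167 gap 0.08527284667971169 grip 0.0 F [ 0.4 -0.2 -0.1] q [-0.31  0.23 -0.16  1.18 -0.    0.12]
slide [ 0.8  1.5 62.3] ang [-1.00e-02 -0.00e+00 -2.41e+01]
```

Call:
jog_arm(
  moves=[
    {"slide": [1,1.5,40],"angular": [0,0,-24],"fingers": 0},
    {"slide": [1,1.5,50],"angular": [0,0,-24],"fingers": 0},
    {"slide": [1,1.5,60],"angular": [0,0,-24],"fingers": 0},
    {"slide": [1,1.5,72],"angular": [0,0,-24],"fingers": 0},
    {"slide": [1,1.5,72],"angular": [0,0,-24],"fingers": 0},
    {"slide": [1,1.5,72],"angular": [0,0,-24],"fingers": 0},
  ],
)

```text
clock: 3.12
tcp_pos: [0.5183, -0.0791, 0.1299]
orientation: [-0.001, 0.008, 1.0, 0.0]
wrist_force: [0.3, -0.4, -0.1]
finger_gap: 0.0853
grip_force: 0.0
```

```bash
python3 go.py .519 -.079 .104 179.7; python3 -c "
from h import *
p=read_camera('scene'); save(p,'s2.png',(150,160,290,330),3.5)"
```

```text
tcp [ 0.5183 -0.0791  0.1299] yaw 179.14 t 3.1167 gap 0.08526670241870747 grip 0.0 F [ 0.3 -0.4 -0.1] q [-0.3   0.28 -0.28  1.01 -0.   -0.29]
slide [-0.7  0.1 25.9] ang [ 0.02 -0.08 -0.56]
```

View pics/s2.png

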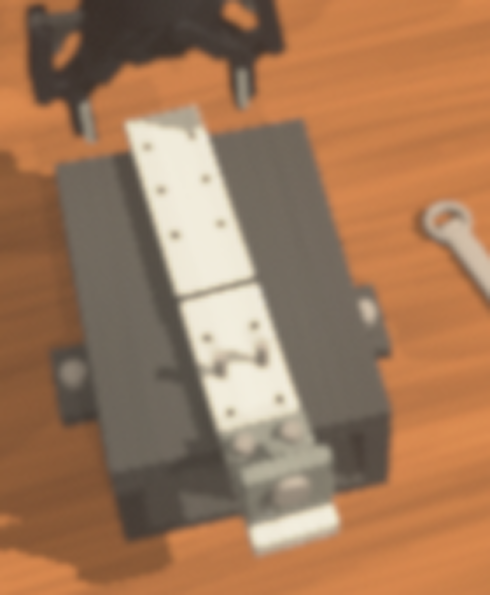

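The fingers straddle the plate's back end, tips near crop (88,135) and (243,100), roughly centred on it. I'll close part way and lower gently to find the block top.

Call:
jog_arm(
  moves=[
    {"slide": [-0.5,0,8],"angular": [0,0,-0.5],"fingers": 0.37},
    {"slide": [-0.5,0,16],"angular": [0,0,-0.5],"fingers": 0.37},
    {"slide": [-0.5,0,24],"angular": [0,0,-0.5],"fingers": 0.37},
    {"slide": [-0.5,0,26],"angular": [0,0,-0.5],"fingers": 0.37},
    {"slide": [-0.5,0,26],"angular": [0,0,-0.5],"fingers": 0.37},
  ],
)

```text
clock: 3.58
tcp_pos: [0.5184, -0.079, 0.1032]
orientation: [-0.001, 0.002, 1.0, 0.0]
wrist_force: [0.3, -0.4, -0.0]
finger_gap: 0.0539
grip_force: 0.0
```

Call:
jog_arm(
  moves=[
    {"slide": [0,0,2]},
    {"slide": [0,0,4]},
    {"slide": [0,0,4]},
  ],
)

```text
schema error: expected keys fingers, slide, angular
```

Call:
jog_arm(
  moves=[
    {"slide": [0,0,2],"angular": [0,0,0],"fingers": 0.37},
    {"slide": [0,0,4],"angular": [0,0,0],"fingers": 0.37},
    {"slide": [0,0,4],"angular": [0,0,0],"fingers": 0.37},
  ],
)

```text
clock: 3.83
tcp_pos: [0.5192, -0.0792, 0.1001]
orientation: [-0.0, 0.002, 1.0, -0.0]
wrist_force: [-1.1, -0.1, 0.9]
finger_gap: 0.0537
grip_force: 0.0
```

Call:
jog_arm(
  moves=[
    {"slide": [0,0,1],"angular": [0,0,0],"fingers": 0.37},
    {"slide": [0,0,2],"angular": [0,0,0],"fingers": 0.37},
    {"slide": [0,0,2],"angular": [0,0,0],"fingers": 0.37},
  ],
)

```text
clock: 4.08
tcp_pos: [0.5193, -0.0792, 0.0982]
orientation: [0.0, 0.002, 1.0, -0.0]
wrist_force: [-0.2, -0.6, 0.8]
finger_gap: 0.0543
grip_force: 0.0
```

Call:
jog_arm(
  moves=[
    {"slide": [0,0,0],"angular": [0,0,0],"fingers": 0.45},
    {"slide": [0,0,0],"angular": [0,0,0],"fingers": 0.6},
    {"slide": [0,0,0],"angular": [0,0,0],"fingers": 0.6},
    {"slide": [0,0,0],"angular": [0,0,0],"fingers": 0.6},
  ],
  squeeze=60,
)

```text
clock: 4.42
tcp_pos: [0.5194, -0.079, 0.0991]
orientation: [0.0, 0.002, 1.0, 0.0]
wrist_force: [-1.5, 0.7, 5.3]
finger_gap: 0.0442
grip_force: 63.8
```

Call:
jog_arm(
  moves=[
    {"slide": [-4,0,0],"angular": [0,0,0.2],"fingers": 0.6},
    {"slide": [-10,-0.5,0],"angular": [0,0,0.5],"fingers": 0.6},
    {"slide": [-16,-1,0],"angular": [0,0,0.9],"fingers": 0.6},
    {"slide": [-22,-1.2,0],"angular": [0,0,1.3],"fingers": 0.6},
    {"slide": [-28,-1.5,0],"angular": [0,0,1.7],"fingers": 0.6},
    {"slide": [-34,-2,0],"angular": [0,0,2.1],"fingers": 0.6},
    {"slide": [-40,-2.2,0],"angular": [0,0,2.5],"fingers": 0.6},
    {"slide": [-40,-2.2,0],"angular": [0,0,2.5],"fingers": 0.6},
  ],
)

```text
clock: 5.08
tcp_pos: [0.5547, -0.0806, 0.099]
orientation: [-0.004, 0.024, 1.0, 0.0]
wrist_force: [-15.9, 1.4, 17.5]
finger_gap: 0.0447
grip_force: 68.1
```

```bash
cat > m.py <<'E'
from h import *
import sys
for c in ("scene","top"):
    p=read_camera(c); save(p,f"{c}{sys.argv[1]}.png",(150,160,290,330) if c=="scene" else (225,25,355,195),3.5)
    for n,z in dict(block_edge=.09,plate_tail=.097,plate_line=.097).items():
        for r in tip_of(n,p)[:1]: print(c,n,np.round(r["point"],1),round(r["p"],2),np.round(at_z(p,r["point"],z),4))
E
python3 m.py 3; python3 go.py .57 -.084 .099 -3.2
```

```text
scene block_edge [222.8 286.1] 0.57 [ 0.7257 -0.0798  0.09  ]
scene plate_tail [200.6 215. ] 0.74 [ 0.5514 -0.08    0.097 ]
scene plate_line [215.4 258.2] 0.86 [ 0.665  -0.0778  0.097 ]
top block_edge [300.7 107.8] 0.81 [ 0.7211 -0.0911  0.09  ]
top plate_line [299.6 135.5] 0.94 [ 0.6603 -0.0866  0.097 ]
tcp [ 0.5547 -0.0806  0.0991] yaw 177.22 t 5.4833 gap 0.04456944815546395 grip 67.77000672533177 F [-14.7   2.5  17.1] q [-0.29  0.37 -0.23  0.97 -0.   -0.24]
slide [-15.5  -2.6  -0.1] ang [ 7.1000e-01  5.0000e-02 -1.7958e+02]
```

View pics/top3.png

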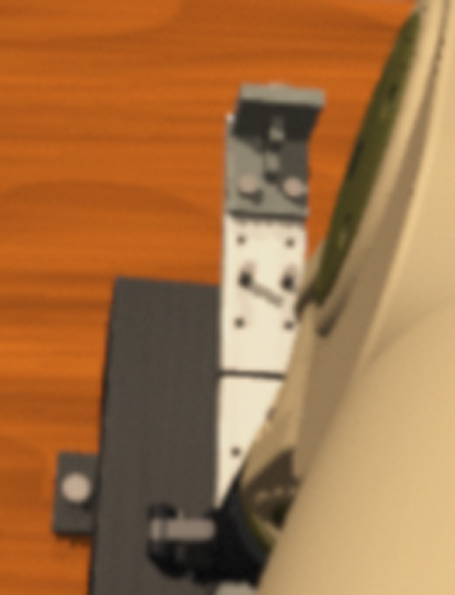

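The plate follows the gripper. In the top view the line's left end is at crop (219,373) and the block edge runs (117,278)-(219,287). The plate is still flat. I'll continue outward, easing the downward push slightly.

Call:
jog_arm(
  moves=[
    {"slide": [-6,0,-0.3],"angular": [0,0,0.1],"fingers": 0.6},
    {"slide": [-12,0,-0.3],"angular": [0,0,0.2],"fingers": 0.6},
    {"slide": [-18,0,-0.3],"angular": [0,0,0.3],"fingers": 0.6},
    {"slide": [-24,0,-0.3],"angular": [0,0,0.3],"fingers": 0.6},
    {"slide": [-30,0,-0.3],"angular": [0,0,0.3],"fingers": 0.6},
    {"slide": [-36,0,-0.3],"angular": [0,0,0.3],"fingers": 0.6},
    {"slide": [-42,0,-0.3],"angular": [0,0,0.3],"fingers": 0.6},
    {"slide": [-42,0,-0.3],"angular": [0,0,0.3],"fingers": 0.6},
    {"slide": [-42,0,-0.3],"angular": [0,0,0.3],"fingers": 0.6},
  ],
)

```text
clock: 6.23
tcp_pos: [0.5978, -0.0831, 0.0991]
orientation: [-0.003, 0.027, 1.0, 0.0]
wrist_force: [-11.4, 1.2, 12.7]
finger_gap: 0.0447
grip_force: 65.2
```

```bash
python3 m.py 4; python3 go.py .61 -.084 .099 176.8
```

```text
scene block_edge [220.8 285.6] 0.88 [ 0.7235 -0.0831  0.09  ]
scene plate_tail [206.7 233. ] 0.57 [ 0.6006 -0.0792  0.097 ]
scene plate_line [216.5 274.9] 0.9 [ 0.7023 -0.0856  0.097 ]
top block_edge [295.7 110.1] 0.56 [ 0.7157 -0.0808  0.09  ]
tcp [ 0.5978 -0.0831  0.0991] yaw 176.93 t 6.6333 gap 0.04455868777887195 grip 65.02860577893443 F [-10.7   1.9  10.8] q [-0.27  0.45 -0.11  1.01 -0.   -0.22]
slide [-12.2  -0.3  -0. ] ang [ 0.01 -0.35  0.13]
```

View pics/top4.png

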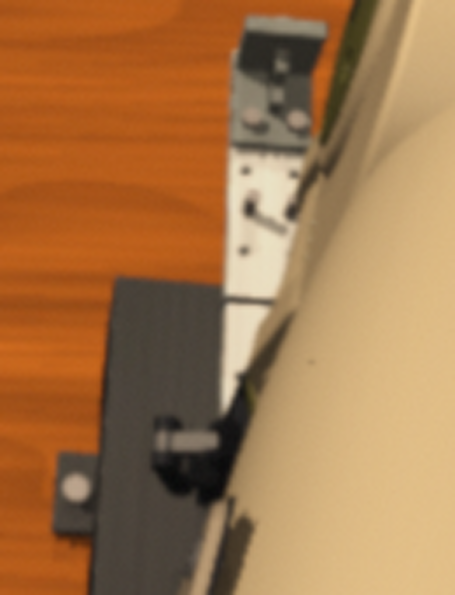

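View pics/scene4.png

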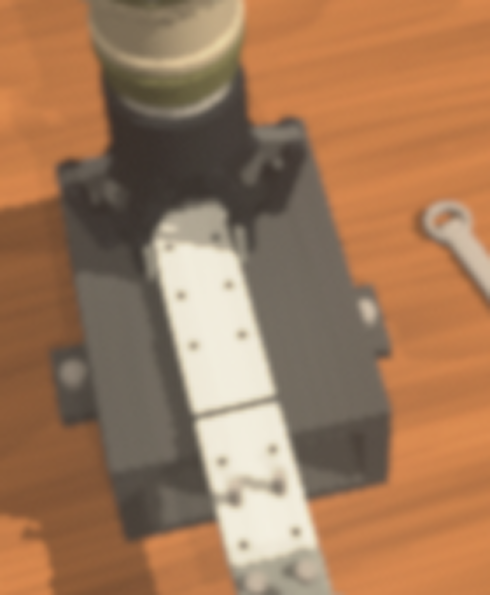

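In the scene crop the line runs (195,415)-(276,399), and the block edge runs (112,473)-(203,455) on the left and (303,430)-(388,410) on the right. In the top crop the line's left end is at (224,298). The plate is flat.

```bash
cat > e.py <<'E'
from h import *
S=read_camera("scene");T=read_camera("top")
s=lambda x,y,z: at_z(S,(150+x/3.5-.4,160+y/3.5-.4),z)[:2]
t=lambda x,y,z: at_z(T,(225+x/3.5-.4,25+y/3.5-.4),z)[:2]
def rep(n,e0,e1,l):
    d=(e0-e1)/np.linalg.norm(e0-e1); nx=np.array([d[1],-d[0]])
    print(n,"edge",e0.round(4),e1.round(4),"yaw",np.degrees(np.arctan2(nx[1],nx[0])).round(2),"line x",[(1000*(p-e0)@nx).round(1) for p in l])
ang=lambda a,b:np.degrees(np.arctan2(*(b-a)[::-1])).round(2)
rep("scene",s(388,410,.09),s(112,473,.09),[s(195,415,.104),s(276,399,.104)])
rep("top",t(117,278,.09),t(221,288,.09),[t(224,298,.104)])
print("plate yaw scene",ang(s(160,270,.104),s(243,580,.104)),ang(s(240,262,.104),s(316,570,.104)),"top",ang(t(221,400,.104),t(230,150,.104)),"block side top",ang(t(90,590,.09),t(117,278,.09)))
E
python3 e.py
```

```text
scene edge [ 0.7279 -0.0042] [ 0.7201 -0.1593] yaw -2.89 line x [np.float64(-15.9), np.float64(-14.5)]
top edge [ 0.726  -0.0052] [ 0.722  -0.0648] yaw -3.82 line x [np.float64(-11.8)]
plate yaw scene -1.29 -3.87 top -2.57 block side top -4.17
```

Call:
jog_arm(
  moves=[
    {"slide": [-4,0,0],"angular": [0,0,0.1],"fingers": 0.6},
    {"slide": [-8,0,0],"angular": [0,0,0.2],"fingers": 0.6},
    {"slide": [-12,0,0],"angular": [0,0,0.2],"fingers": 0.6},
    {"slide": [-12,0,0],"angular": [0,0,0.2],"fingers": 0.6},
    {"slide": [-12,0,0],"angular": [0,0,0.2],"fingers": 0.6},
  ],
)

```text
clock: 7.15
tcp_pos: [0.6094, -0.0837, 0.0991]
orientation: [-0.003, 0.029, 1.0, 0.0]
wrist_force: [-13.3, 1.4, 12.7]
finger_gap: 0.0445
grip_force: 64.9
```

```bash
python3 go.py .61 -.084 .099 176.8; python3 -c "
from h import *
p=read_camera('scene');q=read_camera('top')
a=cv2.resize(p['color'][255:310,170:270,::-1],None,fx=6,fy=6,interpolation=cv2.INTER_CUBIC)
b=cv2.resize(q['color'][90:130,250:320,::-1],None,fx=6,fy=6,interpolation=cv2.INTER_CUBIC)
im=np.zeros((570,600,3),np.uint8);im[:330]=a;im[330:,:420]=b
cv2.imwrite('pics/f5.png',im)
for n,z in (('plate_line',.097),('block_edge',.09)):
  for c in (p,q):
    for r in tip_of(n,c)[:1]: print(n,r['p'],at_z(c,r['point'],z))
"
```

```text
tcp [ 0.6094 -0.0837  0.0991] yaw 176.72 t 7.15 gap 0.044521830255911395 grip 64.9115516646998 F [-13.3   1.4  12.7] q [-0.27  0.47 -0.08  1.03 -0.   -0.21]
slide [-0.7 -0.3  0.1] ang [ 0.01 -0.4  -0.08]
plate_line 0.75 [ 0.71190835 -0.08422481  0.097     ]
plate_line 0.77 [ 0.72432114 -0.09494728  0.097     ]
block_edge 0.71 [ 0.72262181 -0.07711048  0.09      ]
block_edge 0.93 [ 0.72117372 -0.08314638  0.09      ]
```

View pics/f5.png

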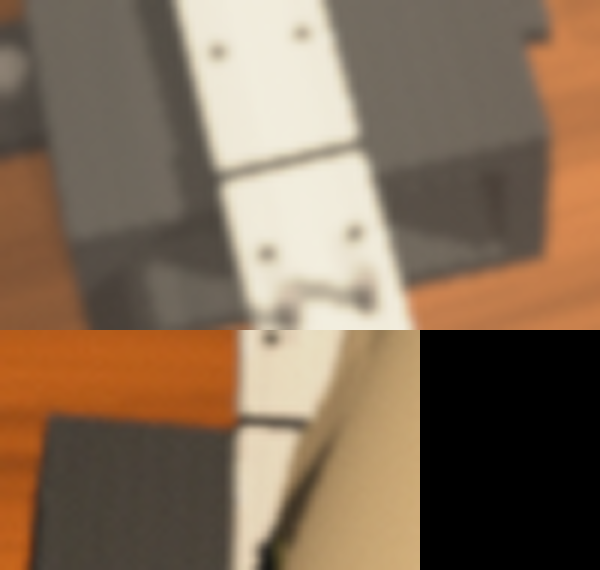

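The scene crop shows the line at (222,177)-(358,145), with the edge at (72,243)-(222,206) and (372,180)-(548,137). In the top crop the line is (240,421)-(303,425) and the edge (50,415)-(235,431).

```bash
cat > e2.py <<'E'
from e import rep
from h import *
S=read_camera("scene");T=read_camera("top")
print("cams",S["world_from_camera"][:3,3],T["world_from_camera"][:3,3])
s=lambda x,y,z: at_z(S,(170+x/6-.42,255+y/6-.42),z)[:2]
t=lambda x,y,z: at_z(T,(250+x/6-.42,90+(y-330)/6-.42),z)[:2]
rep("scene",s(548,137,.09),s(72,243,.09),[s(222,177,.104),s(358,145,.104)])
rep("sceneR",s(548,137,.09),s(372,180,.09),[s(222,177,.104),s(358,145,.104)])
rep("top",t(50,415,.09),t(235,431,.09),[t(240,421,.104),t(303,425,.104)])
E
python3 e2.py | grep -v plate
```

```text
scene edge [ 0.7279 -0.0042] [ 0.7201 -0.1593] yaw -2.89 line x [np.float64(-15.9), np.float64(-14.5)]
top edge [ 0.726  -0.0052] [ 0.722  -0.0648] yaw -3.82 line x [np.float64(-11.8)]
cams [ 1.15278242 -0.16626906  0.88706813] [0.42461383 0.03750974 0.8032462 ]
scene edge [ 0.7296 -0.0038] [ 0.7208 -0.1595] yaw -3.25 line x [np.float64(-3.8), np.float64(-4.5)]
sceneR edge [ 0.7296 -0.0038] [ 0.7275 -0.0627] yaw -2.0 line x [np.float64(-6.1), np.float64(-5.8)]
top edge [ 0.7266 -0.0049] [ 0.7231 -0.0669] yaw -3.23 line x [np.float64(-2.3), np.float64(-1.7)]
```

Both cameras put the line 2–4 mm short of the edge and square to it. I'll go 3 mm more.

Call:
jog_arm(
  moves=[
    {"slide": [-2,0,0],"angular": [0,0,0],"fingers": 0.6},
    {"slide": [-3,0,0],"angular": [0,0,0],"fingers": 0.6},
    {"slide": [-3,0,0],"angular": [0,0,0],"fingers": 0.6},
    {"slide": [-3,0,0],"angular": [0,0,0],"fingers": 0.6},
    {"slide": [-3,0,0],"angular": [0,0,0],"fingers": 0.6},
  ],
)

```text
clock: 8.07
tcp_pos: [0.6117, -0.0838, 0.0991]
orientation: [-0.004, 0.029, 1.0, 0.0]
wrist_force: [-13.7, 0.4, 13.3]
finger_gap: 0.0444
grip_force: 65.3
```

```bash
python3 go.py .6125 -.084 .099 176.8; python3 -c "
from h import *
p=read_camera('scene');q=read_camera('top')
a=cv2.resize(p['color'][255:310,170:270,::-1],None,fx=6,fy=6,interpolation=cv2.INTER_CUBIC)
b=cv2.resize(q['color'][90:130,250:320,::-1],None,fx=6,fy=6,interpolation=cv2.INTER_CUBIC)
im=np.zeros((570,600,3),np.uint8);im[:330]=a;im[330:,:420]=b
cv2.imwrite('pics/f6.png',im)"
```

```text
tcp [ 0.6117 -0.0838  0.0991] yaw 176.72 t 8.0667 gap 0.04441100994044103 grip 65.26563703897409 F [-13.7   0.4  13.3] q [-0.27  0.47 -0.07  1.03 -0.   -0.21]
slide [-0.8 -0.1  0.1] ang [ 0.01 -0.46 -0.08]
```

View pics/f6.png

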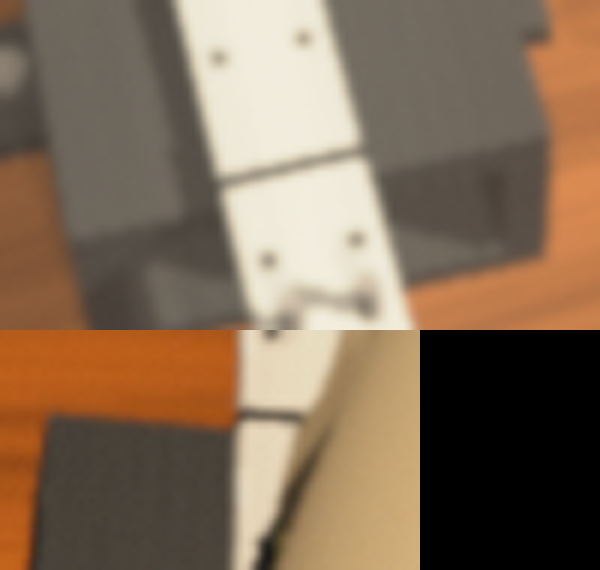

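The line moved about 2.5 mm further: top crop (240,412)-(303,416), scene crop (222,184)-(360,152). That leaves it within about 1–2 mm of the edge, flat and firmly held.

```bash
python3 -c "
from workcell import *
print(hand_in())"
```

```text
the job is handed in; nothing more can be done
None
```

I slid the plate out until its black line lay within about 2 mm of the block's outer edge and square to it, then handed the job in with the plate still gripped and flat on the block; the hand-in reported no verdict.

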